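# Roll the trolley wheel into its cradle

## Task

The oil tester's trolley is being serviced: roll the wheel with the red hub on its rim along its own lane of the grey board, over the low steel bar and onto the yellow spot between the bar and the black stop block, and leave it standing there. Really roll it: do not lift it, drag it without turning or let it lean over, and do not disturb the wheel with the blue hub or the steel mug.

Things in the scene. Friction and masses are not known exactly. Their poses are not given: they have to be found in the camera images.
- wheel_red: The wheel to roll: solid slippery nylon, cream, red hub and rim band, 90 mm across, 34 wide, 0.2 to 0.4 kg, on its rim in one lane, 190 to 270 mm short of the cradle. Origin at its centre. y axis = axle (level); at first x points along the lane to the cradle within 3 degrees and z up to a black rim mark; both turn as it rolls. Pushed slowly at axle height it rolls straight; unpushed it soon stops.
- wheel_blue: The same kind of wheel with a blue hub and rim band, 90 mm across and 34 mm wide, standing on its rim in the other lane, 190 to 270 mm short of that lane's cradle. Origin at its centre. To be left alone.
- board: Fixed board 12 mm thick, x -210 to 190 mm, y +-125 mm, z up, origin at its underside. Flat lanes between yellow lines run to +x at y = 65 and -65 mm. Each ends in a cradle: bar across at x = 99 mm, 4 mm proud; yellow spot at x = 120; black block 70 mm wide, 30 high above the board, face at x = 164. Pushed over the bar (2 to 5 N) a wheel settles at x about 120, its centre 57 mm above the origin.
- mug: Loose steel mug, 80 mm in diameter and 95 mm high, with a handle, standing on the bench beyond the board's cradle end; origin at the centre of its underside. To be left alone.
Mind the look-alikes: they are no part of the job. Leave any green look-alike of the wheel_red alone.

How it is judged:
On the way:
1. the red wheel has rolled through about half a turn on the board, its black mark now underneath (angle between wheel_red's own z axis and vertical above 2.6 rad and z of wheel_red in the frame of board below 0.069 m), for 0.04 s.
At the end, for the whole second after the job is handed in: The red-hubbed wheel stands on its rim (axle level to 10 degrees) at rest in its lane's cradle, its centre within 12 mm of the yellow spot's centre along the lane and within 20 mm of the lane's middle (x of wheel_red in the frame of board between 0.108 and 0.132 m and z of wheel_red in the frame of board between 0.05 and 0.064 m and (y of wheel_red in the frame of board between 0.045 and 0.085 m or y of wheel_red in the frame of board between -0.085 and -0.045 m) and angle between wheel_red's own y axis and vertical between 1.4 and 1.74 rad and linear speed of wheel_red below 0.02 m/s and angular speed of wheel_red below 0.4 rad/s); the robot touches nothing.
It fails at once if the red wheel leans over by more than 20 degrees (angle between wheel_red's own y axis and vertical below 1.22 rad or angle between wheel_red's own y axis and vertical above 1.92 rad).
It fails at once if the red wheel is lifted more than 12 mm off the board (z of wheel_red in the frame of board above 0.069 m).
It fails at once if the blue wheel is moved by more than 15 mm (distance of wheel_blue from where it was at the start of the episode above 0.015 m).
It fails at once if the mug is moved by more than 20 mm (distance of mug from where it was at the start of the episode above 0.02 m).
It also fails if it takes over 38 s, if anything falls off the work surface, if the arm or the gripper's body presses on something with over 40 N, if the wrist force passes 120 N, or if a joint passes its speed limit or range.

## Robot

A 6-joint arm with a two-finger parallel gripper is mounted at the origin on the work surface. World frame = base frame: x ahead of the robot, y to its left, z up, the work surface at z = 0. Lengths are in m, angles in rad, forces in N, time in s.
With the tool pointing down it reaches from about 0.275 to 0.85 m from the base axis. Payload 5.2 kg.
Tool frame: the origin (TCP) lies at the very end of the fingers, on their centre line; the grasp point (between the pads) lies 19 mm behind it; z points along the fingers, y is the direction in which the jaws open and shut (so a half turn about z gives the same grasp; the last joint's range is limited). The gripper opens to 85 mm and grips with 20 to 120 N. Pads are 22 mm wide; open, the fingers measure 114 mm over their backs; the gripper's body (76 mm by 85 mm) begins 54 mm behind the grasp point. The pads swing forward as they close: fully open they stand 13 mm farther back than shut.
Start: joints at [0.963, 0.259, 1.535, -0, 1.348, -0.203], TCP at [0.217, 0.506, 0.231] pointing down, gripper open.
Joint ranges: [-3.14, 3.14], [-0.91, 2.08], [0.19, 2.58], [-1.22, 4.36], [0.22, 2.71], [-3.12, 3.12]. Speed limits (rad/s): [2.57, 2.57, 3.14, 3.14, 3.14, 3.14].

## Interface

Orientations are given as a unit quaternion [x, y, z, w].
In Python, from bench import manip, camera, camera_params, job gives the robot as it stands.
- The arm moves only by the tool arm_command, never from a script. Its argument "steps" is a list of rows, each a list of 6 numbers: the shift along the world's x, y, z in cm, then the turn, a rotation vector about the world's x, y, z in degrees. In form: [[dx, dy, dz, wx, wy, wz], ...]. A call has 1 to 10 rows; each row is the pose to reach, as a shift and turn from the pose commanded when the call began; what a row does not reach only later rows make up. A row lasts 1/12 s, in which the tool goes at most 41.7 mm and 7.16 degrees, less where a joint would pass 70% of its speed; a pose out of reach is approached as far as the arm can. A call with a gripper value outside its range is refused whole. "fingers" is the closure, from -1 (fully open) to 1 (shut), so that 0 is half open, set as the call begins (left out, the last holds). The fingers move at their own pace and stop on an object; "grip_force" is the grip in N (left out, the last holds). Time passes only in rows, so rows that repeat a pose let the fingers close. It gives the time, the measured TCP pose, the force and the opening at its end, in the units of the state.
- manip.state(): the state, without advancing time (a new reading comes with each control period).
- camera(name): name is "scene" or "top" or "wrist"; returns the picture (400x640x3 uint8, red, green, blue); there is no depth.
- camera_params(name): a dict with "fx", "fy", "cx", "cy" (pixels), "R" (3x3) and "t" (3): a world point X has camera coordinates R X + t; the wrist camera has in their place "tool_from_camera" (4x4, takes a point from camera to tool coordinates, whose origin is the TCP and whose axes are the flange's). Camera axes: x right, y down, z forward; pixel columns grow to the right and rows downward; lengths in m; the calibration is good to about 2 mm. A picture is of the moment at which its call begins: read the wrist's pose just before it. camera_params takes no time and is no camera call.
- job.finish_job(): hands the job in, once; it reports no verdict.
The state is a dict: "clock": time; "joint_pos": joint angles; "qd": joint speeds; "effort": joint torques, N m; "ee_pos": TCP position; "ee_rot": TCP orientation; "contact_force": force on the tool from outside, world axes, zero at the start; "wrist_torque": the same for the moment, N m; "grip_width": finger opening in m.
Only numpy, scipy, OpenCV 4.12 (cv2) and the standard library are available. Lean on these libraries where they do the work, as an engineer would, in place of code of your own. Each camera call takes 0.05 s, during which the arm holds its last target.

## Working session

There is one attempt and no reset: what is moved stays moved. The work goes in short steps, Python scripts to look and compute and a tool call to move; the robot and the scene stay as the last step left them, time stands still between calls to the robot, and variables do not carry over. Pictures are saved under pics/ and viewed, and the job is handed in when it is done.

Besides the shell and the picture viewer there is one more tool, called after "Emit:" by a JSON object that holds its "fn" and its "kwargs". arm_command: Moves the arm, as the interface text tells. Its arguments: {"type":"object","properties":{"steps":{"type":"array","items":{"type":"array","items":{"type":"number"}}},"fingers":{"type":"number"},"grip_force":{"type":"number"}},"required":["steps"]}

```bash
ls; mkdir -p pics
python3 - <<'E'
from bench import manip,camera,camera_params
import cv2
print(manip.state())
for n in ("scene","top"):
    cv2.imwrite(f"pics/{n}0.png",camera(n)[:,:,::-1]); print(n,camera_params(n))
E
```

```text
pics
{'clock': 0.0, 'joint_pos': array([ 9.63203320e-01,  2.59349244e-01,  1.53610680e+00,  1.83498985e-05,
        1.34797040e+00, -2.02818984e-01]), 'qd': array([ 0.00285227,  0.00022359,  0.00036439, -0.00154326, -0.00109261,
       -0.00059792]), 'effort': array([-7.42980192e-04, -4.46034765e+01, -2.90565330e+01, -7.18482115e-04,
        1.17522734e-02,  2.61197933e-06]), 'ee_pos': array([0.21627088, 0.50512106, 0.2304618 ]), 'ee_rot': array([ 2.01010102e-01,  9.79588739e-01, -8.39121923e-04, -3.69670355e-04]), 'contact_force': array([-0.14049972, -0.41610555, -0.14589405]), 'wrist_torque': array([-0.01955681,  0.00299829, -0.01473559]), 'grip_width': 0.0853448308939709}
scene {'fx': 403.4399490063277, 'fy': 403.4399490063277, 'cx': 318.3795563099125, 'cy': 197.38736330347854, 'R': array([[ 0.22267075,  0.97477378, -0.0152909 ],
       [ 0.67133935, -0.1646917 , -0.72262032],
       [-0.70690962,  0.15064102, -0.69107602]]), 't': array([-0.19183885, -0.35950958,  1.61822081])}
top {'fx': 368.30004654919384, 'fy': 368.30004654919384, 'cx': 323.43865019766025, 'cy': 199.00109150655183, 'R': array([[-1.02753700e-02, -9.99946430e-01, -1.24669811e-03],
       [-9.84705856e-01,  1.03355942e-02, -1.73918235e-01],
       [ 1.73921803e-01, -5.59443282e-04, -9.84759307e-01]]), 't': array([0.06125026, 0.59925779, 0.95921113])}
```

View pics/scene0.png

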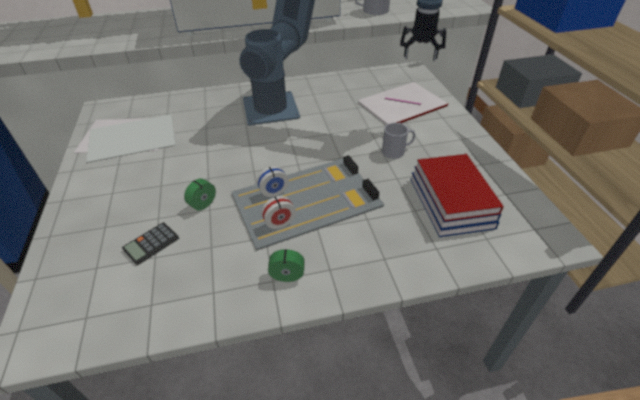

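View pics/top0.png

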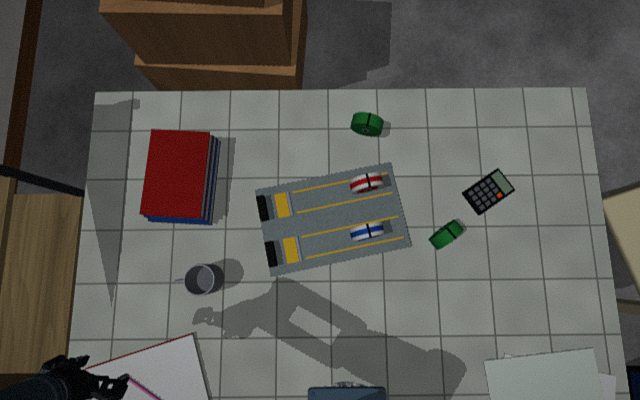

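The red-hubbed wheel is at top pixel (367,183) and scene pixel (278,212). The blue one is at top pixel (367,231), and two green look-alikes are off the board at (367,124) and (447,234). Only the first has a red hub and stands in a lane. I'll enlarge to confirm and read the board corners.

Run:
```python
import cv2
a=cv2.imread("pics/top0.png")[150:285,245:420]; cv2.imwrite("pics/topc.png",cv2.resize(a,None,fx=4.5,fy=4.4,interpolation=cv2.INTER_CUBIC))
a=cv2.imread("pics/scene0.png")[145:250,225:390]; cv2.imwrite("pics/scenec.png",cv2.resize(a,None,fx=4.8,fy=4.8,interpolation=cv2.INTER_CUBIC))
```

```text
(no output)
```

View pics/topc.png

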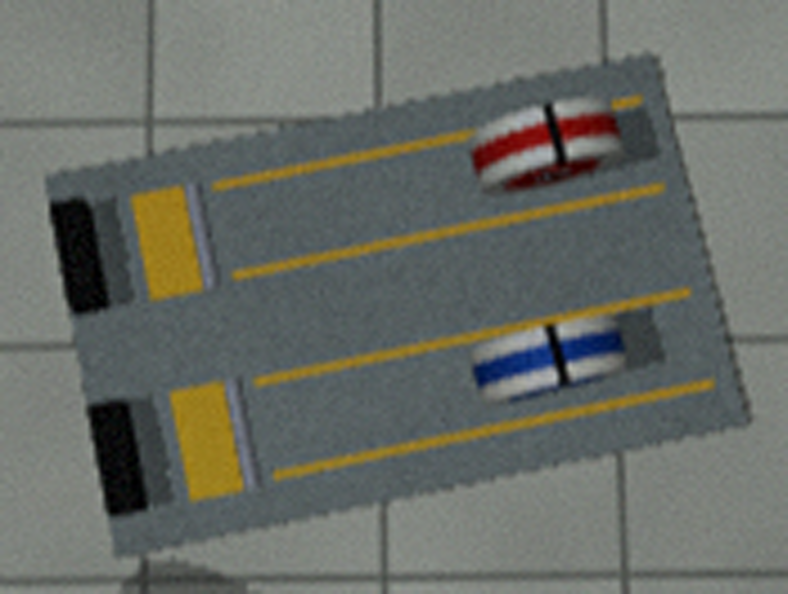

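View pics/scenec.png

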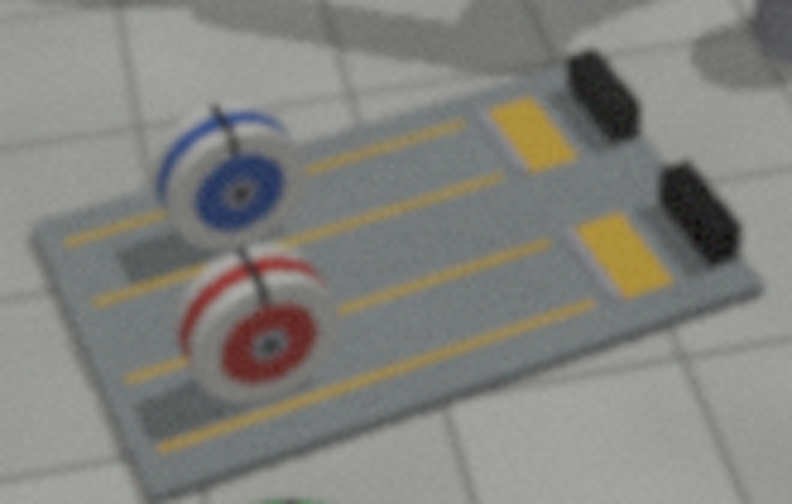

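```bash
cat > h.py <<'E'
import numpy as np
from bench import camera_params
from scipy.optimize import least_squares
def proj(n,X):
    p=camera_params(n); c=p["R"]@np.asarray(X)+p["t"]; return np.array([p["fx"]*c[0]/c[2]+p["cx"],p["fy"]*c[1]/c[2]+p["cy"]])
def onz(n,uv,z):
    p=camera_params(n); d=p["R"].T@np.array([(uv[0]-p["cx"])/p["fx"],(uv[1]-p["cy"])/p["fy"],1]); o=-p["R"].T@p["t"]
    return o+d*(z-o[2])/d[2]
T=lambda x,y:((x+.5)/4.5-.5+245,(y+.5)/4.4-.5+150)
S=lambda x,y:((x+.5)/4.8-.5+225,(y+.5)/4.8-.5+145)
def b2w(P,p):
    c,s=np.cos(P[2]),np.sin(P[2]); return np.array([P[0]+c*p[0]-s*p[1],P[1]+s*p[0]+c*p[1],p[2]])
def w2b(P,p):
    c,s=np.cos(P[2]),np.sin(P[2]); d=np.array(p[:2])-P[:2]; return np.array([c*d[0]+s*d[1],-s*d[0]+c*d[1],p[2]])
E
python3 - <<'E'
from h import *
obs=[("top",T(47,175),(.19,-.125,.012)),("top",T(657,57),(-.21,-.125,.012)),("top",T(750,422),(-.21,.125,.012)),("top",T(117,555),(.19,.125,.012)),
("scene",S(762,290),(.19,-.125,.012)),("scene",S(35,228),(-.21,.125,.012)),("scene",S(152,490),(-.21,-.125,.012))]
f=lambda P:np.concatenate([proj(n,b2w(P,b))-uv for n,uv,b in obs])
for o in (obs[:4],obs[4:],obs):
    g=lambda P:np.concatenate([proj(n,b2w(P,b))-uv for n,uv,b in o])
    r=least_squares(g,[.5,.1,1.8]); print(r.x,np.degrees(r.x[2]),r.fun.round(1))
P=r.x; np.save("P.npy",P)
print("red mark top",w2b(P,onz("top",T(555,134),.102)),"scene",w2b(P,onz("scene",S(250,262),.1)))
print("blue",w2b(P,onz("top",T(557,355),.102)))
# wheel from hub in scene: board y=-65-17
for yb in (-.082,):
  q=lambda s:proj("scene",b2w(P,(s[0],s[2],.057)))-S(268,345)
  r=least_squares(lambda s:proj("scene",b2w(P,(s[0],s[1],.057)))-S(268,345),[-.1,-.08]);print("hub face xy",r.x)
for b in [(.12,-.065,.012),(.164,-.065,.042),(-.1,-.065,.057)]: print(b,b2w(P,b))
# front edges of wheel top view ends: left/right extremes
print([w2b(P,onz("top",T(*e),.057)) for e in [(474,165),(618,130)]])
for u in [(204,279)]: print("mug",onz("top",u,.0))
E
```

```text
[0.55213905 0.04065858 1.76549807] 101.1555882059799 [-0.  -0.3 -0.1 -0.9  0.2  0.8 -0.   0.3]
[0.5538106  0.04246488 1.76366232] 101.05040744745013 [ 1.5 -0.9 -0.7 -1.4 -0.7  1.4]
[0.55259162 0.04139366 1.7657306 ] 101.16891091592738 [-0.3 -0.4 -0.4 -1.1 -0.1  0.6 -0.3  0.2  1.  -1.3 -1.2 -1.5 -1.   1.2]
red mark top [-0.11916083 -0.06612011  0.102     ] scene [-0.11775661 -0.06085614  0.1       ]
blue [-0.09058233  0.06314213  0.102     ]
hub face xy [-0.11981464 -0.08585955]
(0.12, -0.065, 0.012) [0.5931163  0.17171154 0.012     ]
(0.164, -0.065, 0.042) [0.58459341 0.2148782  0.042     ]
(-0.1, -0.065, 0.057) [ 0.63573075 -0.04412175  0.057     ]
[array([-0.07375988, -0.06587692,  0.057     ]), array([-0.16507613, -0.0697539 ,  0.057     ])]
mug [0.38630012 0.39008866 0.        ]
```

Emit:
{"fn": "arm_command", "kwargs": {"steps": [[4,-6,0,0,0,-6],[8,-12,0,0,0,-12],[11,-18,0,0,0,-18],[14,-22,0,0,0,-24],[17,-26,0,0,0,-30],[20,-30,0,0,0,-36],[23,-34,0,0,0,-42],[26,-38,0,0,0,-48],[29,-42,0,0,0,-54],[31,-45,0,0,0,-55.6]], "fingers": 0.72, "grip_force": 40}}

```text
clock: 0.93
ee_pos: [0.4513, 0.1593, 0.2312]
ee_rot: [0.637, 0.771, -0.0, -0.0]
contact_force: [0.5, 0.2, -0.1]
grip_width: 0.0117
```

Emit:
{"fn": "arm_command", "kwargs": {"steps": [[3,-4,0,0,0,0],[5,-8,0,0,0,0],[7,-11,0,0,0,0],[9,-14,0,0,0,0],[10.5,-16.5,0,0,0,0],[12,-18.5,0,0,0,0],[12.8,-19.2,0,0,0,0],[12.8,-19.2,0,0,0,0],[12.8,-19.2,0,0,0,0]]}}

```text
clock: 1.68
ee_pos: [0.5782, -0.0303, 0.2306]
ee_rot: [0.635, 0.773, -0.0, -0.001]
contact_force: [0.6, 0.0, 0.8]
grip_width: 0.0119
```

```bash
cat > st.py <<'E'
import sys
from h import *
from bench import manip,camera
import cv2
from scipy.spatial.transform import Rotation as R
P=np.load("P.npy"); s=manip.state(); M=R.from_quat(s["ee_rot"]).as_matrix()
print("t",s["clock"],"tcp_b",w2b(P,s["ee_pos"]).round(4),"w",s["ee_pos"].round(4),"F",s["contact_force"].round(2),"w",s["grip_width"])
print("tooly deg",np.degrees(np.arctan2(M[1,1],M[0,1]))-np.degrees(P[2])+90,"toolz",M[:,2].round(3))
if len(sys.argv)>1:
    n,tag=sys.argv[1:3]; im=camera(n)[:,:,::-1]
    if n=="top": im=cv2.resize(im[150:285,245:420],None,fx=4.5,fy=4.4,interpolation=cv2.INTER_CUBIC)
    if n=="scene": im=cv2.resize(im[125:255,225:390],None,fx=4.5,fy=4.5,interpolation=cv2.INTER_CUBIC)
    cv2.imwrite(f"pics/{tag}.png",im)
E
python3 st.py wrist w1; python3 st.py scene s1
```

```text
t 1.6833 tcp_b [-0.0753 -0.0113  0.2306] w [ 0.5782 -0.0303  0.2306] F [0.6  0.04 0.82] w 0.011929636591915755
tooly deg 0.007470886430880341 toolz [-0.002  0.001 -1.   ]
t 1.7333 tcp_b [-0.0746 -0.0111  0.2309] w [ 0.5779 -0.0296  0.2309] F [ 0.43  0.16 -0.08] w 0.011834454558154378
tooly deg 0.06964837227448584 toolz [-0.002  0.001 -1.   ]
```

Emit:
{"fn": "arm_command", "kwargs": {"steps": [[2.5,-3,0,0,0,0],[5,-6.5,0,0,0,0],[7.2,-9.5,0,0,0,0],[7.7,-10.7,0,0,0,0],[7.7,-10.7,-3,0,0,0],[7.7,-10.7,-6,0,0,0],[7.7,-10.7,-9,0,0,0],[7.7,-10.7,-9,0,0,0],[7.7,-10.7,-9,0,0,0]]}}

```text
clock: 2.53
ee_pos: [0.6542, -0.1358, 0.1401]
ee_rot: [0.634, 0.773, -0.001, -0.002]
contact_force: [0.1, -0.9, -0.2]
grip_width: 0.0119
```

```bash
python3 st.py wrist w2; python3 st.py scene s2
```

```text
t 2.5333 tcp_b [-0.1935 -0.0653  0.1401] w [ 0.6542 -0.1358  0.1401] F [ 0.09 -0.85 -0.2 ] w 0.011934947399364267
tooly deg 0.12408221162397126 toolz [-0.004  0.002 -1.   ]
t 2.5833 tcp_b [-0.1946 -0.0668  0.1424] w [ 0.6558 -0.1366  0.1424] F [0.51 0.19 0.57] w 0.011566014708272098
tooly deg 0.11949334351811558 toolz [ 0.  0. -1.]
```

View pics/w2.png

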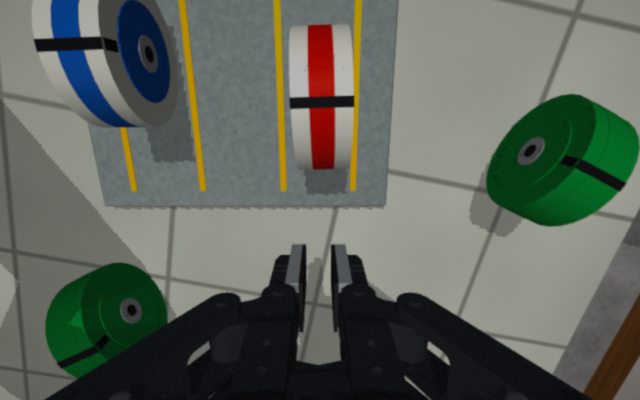

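View pics/s2.png

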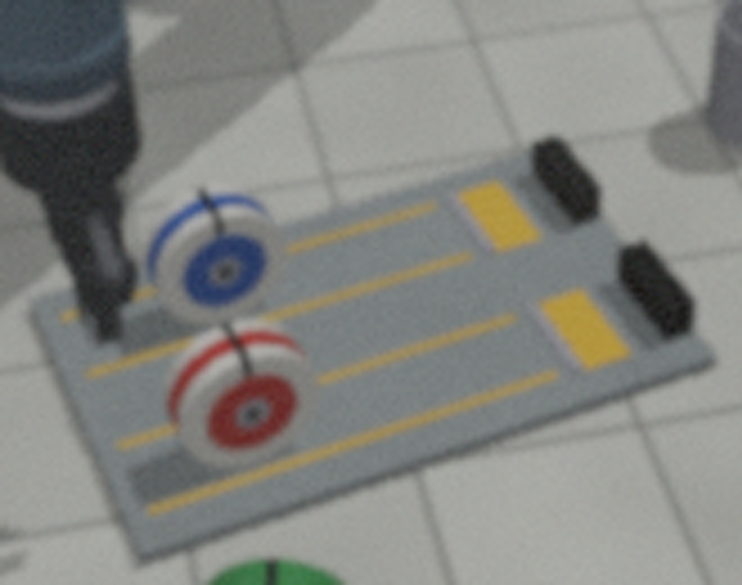

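Red wheel (wrist px 320,100) lies straight ahead of the fingers (px 288–345, 290), with its black mark up and aligned with the lane. The blue wheel and both greens are clear of the gripper. Next I lower the fingers behind the wheel and approach.

Emit:
{"fn": "arm_command", "kwargs": {"steps": [[0,0,-2.5,0,0,0],[0,0,-5,0,0,0],[0,0,-7.5,0,0,0],[0,0,-9.6,0,0,0],[0,0,-9.6,0,0,0],[0,0,-9.6,0,0,0],[0,0,-9.6,0,0,0]]}}

```text
clock: 3.22
ee_pos: [0.6577, -0.1383, 0.0484]
ee_rot: [0.635, 0.773, 0.001, 0.002]
contact_force: [0.3, -1.3, 0.6]
grip_width: 0.0119
```

```bash
python3 st.py wrist w3
```

```text
t 3.2167 tcp_b [-0.1966 -0.0683  0.0484] w [ 0.6577 -0.1383  0.0484] F [ 0.3  -1.26  0.62] w 0.011898563620224038
tooly deg 0.05719353398048099 toolz [ 0.004 -0.002 -1.   ]
```

View pics/w3.png

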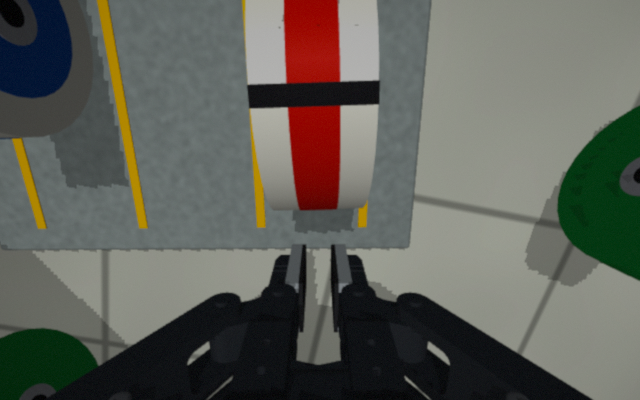

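Emit:
{"fn": "arm_command", "kwargs": {"steps": [[-0.06,0.29,0,0,0,0],[-0.12,0.59,0,0,0,0],[-0.17,0.88,0,0,0,0],[-0.23,1.18,0,0,0,0],[-0.29,1.47,0,0,0,0],[-0.35,1.77,0,0,0,0],[-0.41,2.06,0,0,0,0],[-0.46,2.35,0,0,0,0],[-0.52,2.65,0,0,0,0],[-0.58,2.94,0,0,0,0]]}}

```text
clock: 4.1
ee_pos: [0.6499, -0.1081, 0.0452]
ee_rot: [0.635, 0.773, -0.0, -0.0]
contact_force: [-1.0, 0.3, -0.5]
grip_width: 0.012
```

```bash
python3 st.py wrist w4; python3 st.py top t4
```

```text
t 4.1 tcp_b [-0.1655 -0.0665  0.0452] w [ 0.6499 -0.1081  0.0452] F [-1.03  0.3  -0.45] w 0.01197679074275129
tooly deg 0.038281584279445724 toolz [-0.  0. -1.]
t 4.15 tcp_b [-0.1648 -0.0664  0.0452] w [ 0.6497 -0.1074  0.0452] F [-0.68  0.14 -0.01] w 0.012005336698036878
tooly deg 0.05712245690236273 toolz [-0.  0. -1.]
```

View pics/w4.png

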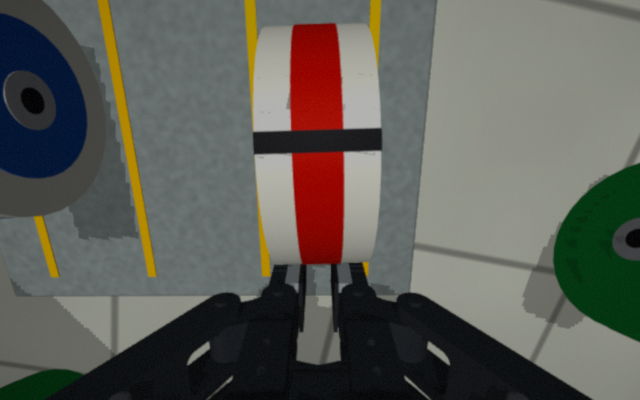

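View pics/t4.png

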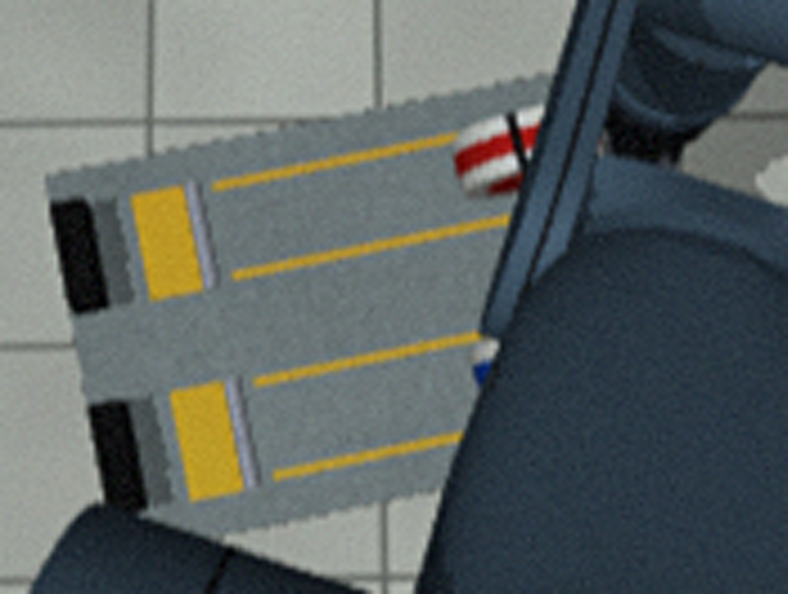

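The wheel is in contact and rolling (its mark is tilting forward), aligned and centred. I keep pushing.

Emit:
{"fn": "arm_command", "kwargs": {"steps": [[-0.08,0.39,0,0,0,0],[-0.15,0.78,0,0,0,0],[-0.23,1.18,0,0,0,0],[-0.31,1.57,0,0,0,0],[-0.39,1.96,0,0,0,0],[-0.46,2.35,0,0,0,0],[-0.54,2.75,0,0,0,0],[-0.62,3.14,0,0,0,0],[-0.7,3.53,0,0,0,0],[-0.77,3.92,0,0,0,0]]}}

```text
clock: 5.03
ee_pos: [0.6422, -0.0688, 0.0453]
ee_rot: [0.635, 0.773, 0.0, -0.0]
contact_force: [0.1, 0.0, -0.3]
grip_width: 0.0119
```

Emit:
{"fn": "arm_command", "kwargs": {"steps": [[-0.08,0.39,0,0,0,0],[-0.15,0.78,0,0,0,0],[-0.23,1.18,0,0,0,0],[-0.31,1.57,0,0,0,0],[-0.39,1.96,0,0,0,0],[-0.46,2.35,0,0,0,0],[-0.54,2.75,0,0,0,0],[-0.62,3.14,0,0,0,0],[-0.7,3.53,0,0,0,0],[-0.77,3.92,0,0,0,0]]}}

```text
clock: 5.87
ee_pos: [0.6345, -0.0296, 0.0453]
ee_rot: [0.635, 0.773, 0.0, -0.0]
contact_force: [-0.2, -0.3, 0.5]
grip_width: 0.0118
```

```bash
python3 st.py wrist w5; python3 st.py scene s5
```

```text
t 5.8667 tcp_b [-0.0855 -0.0666  0.0453] w [ 0.6345 -0.0296  0.0453] F [-0.17 -0.27  0.55] w 0.01183736715294302
tooly deg 0.03616097413024022 toolz [-0.  0. -1.]
t 5.9167 tcp_b [-0.0847 -0.0665  0.0453] w [ 0.6343 -0.0288  0.0453] F [ 0.18 -0.15  0.37] w 0.01225335385308799
tooly deg 0.05757243135312251 toolz [-0.  0. -1.]
```

View pics/w5.png

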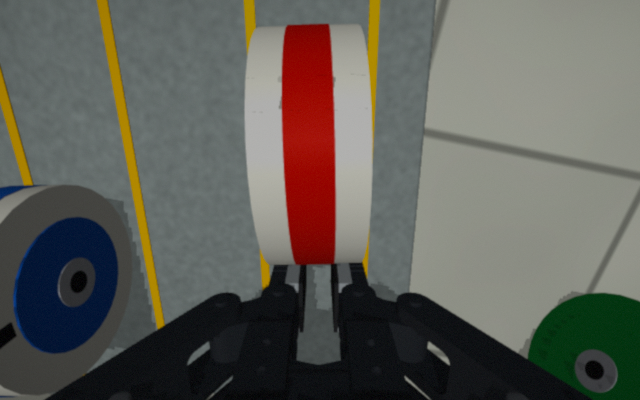

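View pics/s5.png

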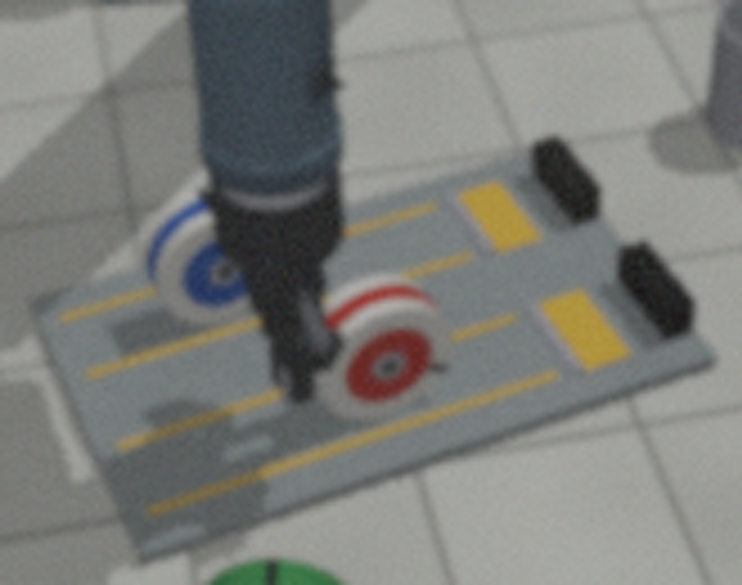

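Emit:
{"fn": "arm_command", "kwargs": {"steps": [[-0.1,0.39,0,0,0,0],[-0.2,0.78,0,0,0,0],[-0.3,1.17,0,0,0,0],[-0.4,1.56,0,0,0,0],[-0.5,1.95,0,0,0,0],[-0.6,2.34,0,0,0,0],[-0.7,2.74,0,0,0,0],[-0.8,3.12,0,0,0,0],[-0.9,3.5,0,0,0,0],[-0.97,3.9,0,0,0,0]]}}

```text
clock: 6.8
ee_pos: [0.6247, 0.0094, 0.0453]
ee_rot: [0.635, 0.773, -0.0, -0.0]
contact_force: [0.8, -0.4, 0.2]
grip_width: 0.0122
```

Emit:
{"fn": "arm_command", "kwargs": {"steps": [[-0.08,0.39,0,0,0,0],[-0.15,0.78,0,0,0,0],[-0.23,1.18,0,0,0,0],[-0.31,1.57,0,0,0,0],[-0.39,1.96,0,0,0,0],[-0.46,2.35,0,0,0,0],[-0.54,2.75,0,0,0,0],[-0.62,3.14,0,0,0,0],[-0.7,3.53,0,0,0,0],[-0.77,3.92,0,0,0,0]]}}

```text
clock: 7.63
ee_pos: [0.6171, 0.0486, 0.0453]
ee_rot: [0.635, 0.773, -0.0, -0.0]
contact_force: [0.6, 0.5, 0.6]
grip_width: 0.0121
```

```bash
python3 st.py wrist w6; python3 st.py scene s6
```

```text
t 7.6333 tcp_b [-0.0054 -0.0646  0.0453] w [0.6171 0.0486 0.0453] F [0.57 0.49 0.59] w 0.012074506850139784
tooly deg 0.04018278551623666 toolz [-0. -0. -1.]
t 7.6833 tcp_b [-0.0047 -0.0646  0.0453] w [0.6169 0.0493 0.0453] F [-0.04  0.37  0.35] w 0.012217515610617284
tooly deg 0.059447846678466476 toolz [-0.  0. -1.]
```

View pics/w6.png

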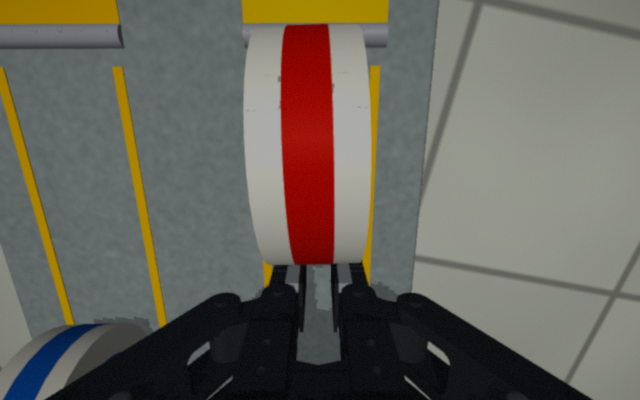

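View pics/s6.png

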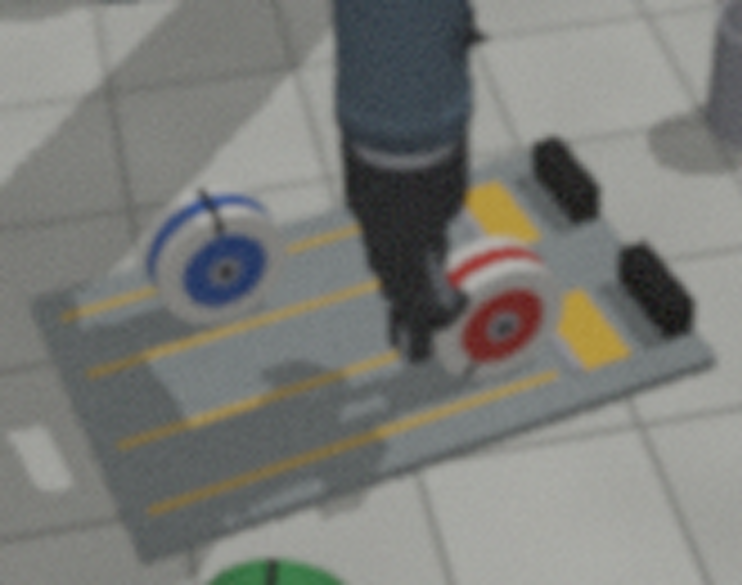

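The mark has now passed underneath and the wheel front is just short of the bar (wrist row ~35). Next I push slowly over the bar.

Emit:
{"fn": "arm_command", "kwargs": {"steps": [[-0.08,0.39,0,0,0,0],[-0.15,0.78,0,0,0,0],[-0.23,1.18,0,0,0,0],[-0.31,1.57,0,0,0,0],[-0.39,1.96,0,0,0,0],[-0.46,2.35,0,0,0,0],[-0.52,2.65,0,0,0,0],[-0.58,2.94,0,0,0,0],[-0.64,3.24,0,0,0,0],[-0.7,3.53,0,0,0,0]]}}

```text
clock: 8.57
ee_pos: [0.6118, 0.0807, 0.0467]
ee_rot: [0.634, 0.773, -0.001, 0.003]
contact_force: [0.4, -12.8, 8.4]
grip_width: 0.0117
```

Emit:
{"fn": "arm_command", "kwargs": {"steps": [[-0.05,0.25,0,0,0,0],[-0.1,0.49,0,0,0,0],[-0.15,0.74,0,0,0,0],[-0.19,0.98,0,0,0,0],[-0.24,1.23,0,0,0,0],[-0.29,1.47,0,0,0,0],[-0.34,1.72,0,0,0,0],[-0.38,1.91,0,0,0,0],[-0.42,2.11,0,0,0,0],[-0.44,2.21,0,0,0,0]]}}

```text
clock: 9.4
ee_pos: [0.6056, 0.1061, 0.0452]
ee_rot: [0.635, 0.773, -0.0, -0.0]
contact_force: [0.7, 0.0, 0.3]
grip_width: 0.0118
```

```bash
python3 st.py wrist w7; python3 st.py scene s7
```

```text
t 9.4 tcp_b [ 0.0532 -0.0645  0.0452] w [0.6056 0.1061 0.0452] F [0.73 0.04 0.3 ] w 0.011803760539473232
tooly deg 0.0619598886315913 toolz [-0.  0. -1.]
t 9.45 tcp_b [ 0.0533 -0.0645  0.0452] w [0.6055 0.1061 0.0452] F [-0.03 -0.02 -0.27] w 0.012209478286960661
tooly deg 0.06229776434194889 toolz [-0.  0. -1.]
```

View pics/w7.png

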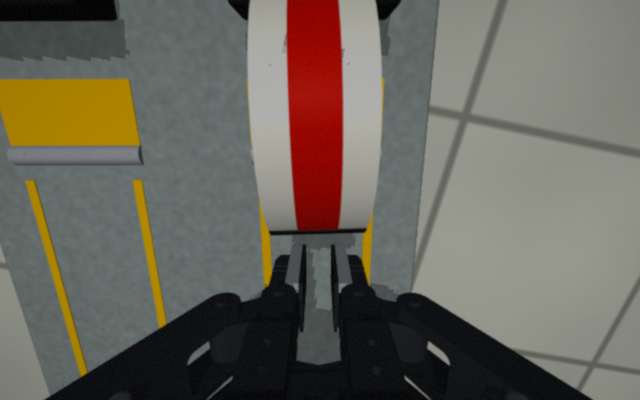

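View pics/s7.png

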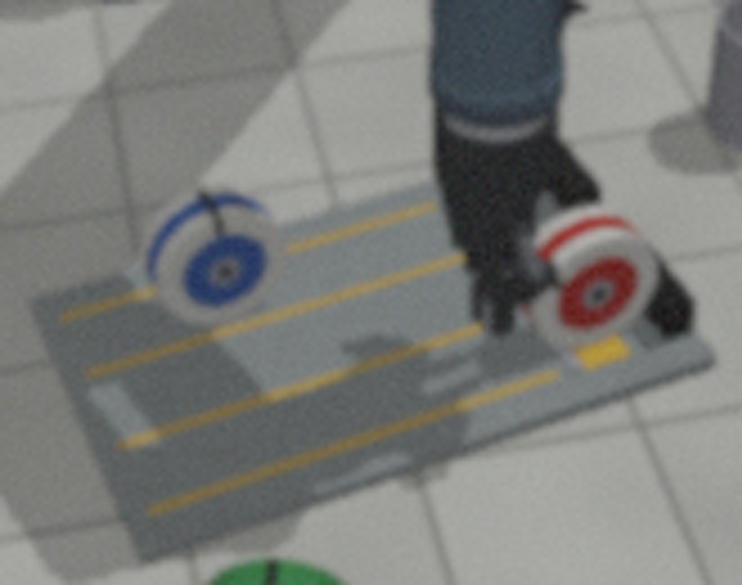

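The wheel has dropped over the bar and stands clear of the fingers, with a gap at wrist rows 232–245. I back off, then lift away.

Emit:
{"fn": "arm_command", "kwargs": {"steps": [[0.2,-1,0,0,0,0],[0.5,-2.5,0,0,0,0],[0.8,-4,0,0,0,0],[1,-5,0,0,0,0],[1,-5,2,0,0,0],[1,-5,5,0,0,0],[1,-5,9,0,0,0],[1,-5,13,0,0,0],[1,-8,15,0,0,0],[1,-12,15,0,0,0]]}}

```text
clock: 10.33
ee_pos: [0.6191, -0.0144, 0.2023]
ee_rot: [0.633, 0.774, 0.003, 0.005]
contact_force: [1.6, -0.7, -0.6]
grip_width: 0.012
```

Emit:
{"fn": "arm_command", "kwargs": {"steps": [[0,-4,0,0,0,0],[0,-8,0,0,0,0],[0,-10,0,0,0,0],[0,-10,0,0,0,0],[0,-10,0,0,0,0],[0,-10,0,0,0,0]]}}

```text
clock: 10.83
ee_pos: [0.6155, -0.1149, 0.1952]
ee_rot: [0.635, 0.772, 0.0, -0.0]
contact_force: [0.5, -0.3, 0.7]
grip_width: 0.0119
```

```bash
python3 st.py scene s8;python3 st.py top t8
```

```text
t 10.8333 tcp_b [-0.1655 -0.0314  0.1952] w [ 0.6155 -0.1149  0.1952] F [ 0.5  -0.29  0.66] w 0.011874944487119909
tooly deg -0.0439407030965242 toolz [-0.     0.001 -1.   ]
t 10.8833 tcp_b [-0.1648 -0.0316  0.1952] w [ 0.6156 -0.1141  0.1952] F [ 0.05  0.92 -0.37] w 0.011979780573549254
tooly deg 0.026656722479913242 toolz [-0.     0.001 -1.   ]
```

View pics/s8.png

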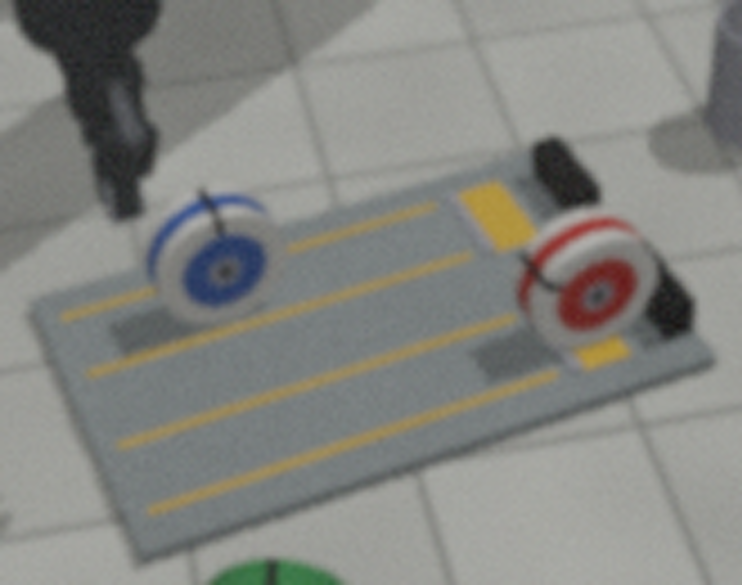

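View pics/t8.png

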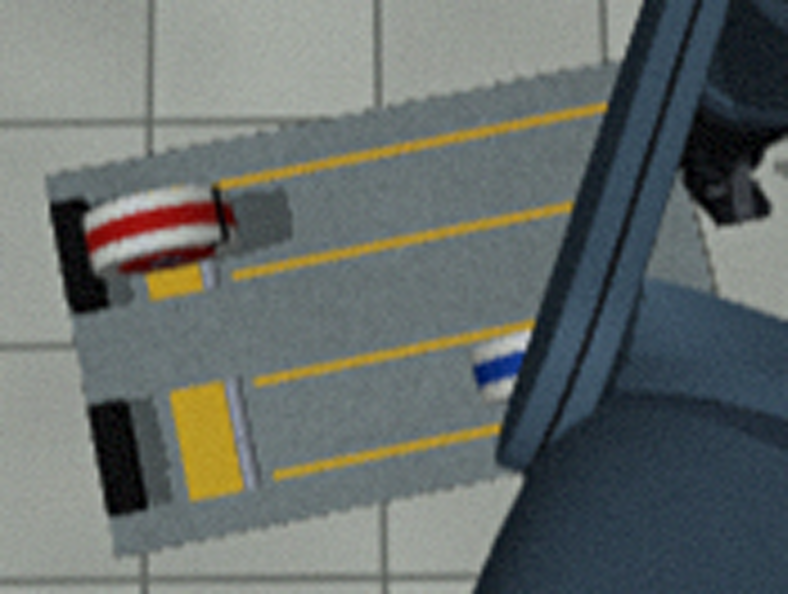

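Run:
```python
from h import *
P=np.load("P.npy")
uv=((598.5)/4.5-.5+225,293.5/4.5-.5+125)
print(least_squares(lambda s:proj("scene",b2w(P,(s[0],s[1],.057)))-uv,[.1,-.08]).x)
print([w2b(P,onz("top",T(*e),.057)) for e in [(84,240),(234,215)]], w2b(P,onz("top",T(155,219),.102)))
```

```text
[ 0.1216757  -0.07925401]
[array([ 0.16798955, -0.06773824,  0.057     ]), array([ 0.07592503, -0.06464047,  0.057     ])] [ 0.11957705 -0.06308827  0.102     ]
```

The wheel is at board x ≈ 0.120–0.122 m and y ≈ -0.063 m, upright and untouched. I'm handing in the job.

```bash
python3 -c "
from bench import job
print(job.finish_job())"; python3 st.py
```

```text
the job is handed in; nothing more can be done
None
the job is handed in; nothing more can be done
```

I rolled the red-hubbed wheel along its own lane, over the bar and onto the yellow spot, pushing it from behind at axle height with the nearly closed fingers. I then backed the arm off and handed the job in at about 11 s of the 38 s allowed; the hand-in gives no verdict.

- **Rolling:** the black mark went from the top to the front, past the underside and up to the rear. I saw it just before and just after the underside, not at the exact half turn.
- **Final position:** my last pictures put the wheel's centre at board x ≈ 120–122 mm and y ≈ -63 mm, upright between bar and block. I did not take a second picture to confirm it was fully at rest.
- **Forces:** one reading of about 13–15 N came as the wheel climbed the bar, above the 2–5 N given for it but below the 40 N limit. Other readings were near zero.
- **Other objects:** the blue wheel looked the same in the last scene picture as before the push. The gripper stayed clear of the mug and the green look-alikes; the mug shows only at the edge of that picture, unchanged.

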